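# Start a self-tapping fence screw and drive it home with a nut driver

### The job

The aluminium fence of the sawing board lacks its last fixing: the leftmost of its three self-tapping hex-head screws still stands proud in its pilot hole. Take the nut driver out of its wooden stand, set its socket over that screw's head and, pressing down firmly all the while (about 15 N; above 27 N is too much) so that the thread bites instead of tearing the hole, turn it clockwise until the flange lies on the fence, without overtightening. Then stand the driver back in its hole, handling the screw with the driver only and leaving the other things on the bench undisturbed.

Things in the scene. Friction and masses are not known exactly. Their poses are not given: they have to be found in the camera images.
- driver_grip (a point): Centre of the red handle of the nut driver (about 0.12 kg), 81 mm above its socket mouth. It stands upright in its stand, z up. The handle reaches from 50 to 112 mm above the mouth; it is 34 mm wide along x and has two flat sides 26 mm apart across y: grip it over these flats. Below it: a brass ferrule, a thin shaft and the steel socket.
- driver_socket (a point): Centre of the open socket mouth, the lowest end of the nut driver; axes as driver_grip. The socket is 21 mm across outside. Its recess is a hexagon 14.2 mm across flats (flats face x and every 60 degrees) and 6.5 mm deep to a flat floor that bears on the screw's head. On a head it has some 0.18 rad of play either way before the flats catch.
- hex_screw: The proud screw. Origin: on its axis at the underside of its flange, 3.5 mm above the fence at the start, 0 when home; z up, x and y turn with it. Flange 18 mm across, 2 mm thick; on it a hexagon head 13 mm across flats (flats face x and every 60 degrees), bevelled at the top, which is 9 mm above the origin. It stays upright.
- screw_turn (a joint): Turn of the proud screw: 0 at the start, grows clockwise seen from above. Its coarse thread feeds 1 mm per rad, so home is at about 3.5 rad; it jams at 4.1. It goes down only if pressed with more than about 12 N while turned; with less it stays up and tears its hole; pressed alone it sinks less than 1 mm. Turning takes about 0.03 to 0.06 N m.
- board: Cream sawing board, 142 x 90 x 21 mm, fixed. Origin: centre of its underside; x along its length, z up. On its +x end lies the aluminium angle fence, 34 mm wide, 3 mm thick (surface 24 mm above the bench), with a 20 mm high upright at the end. Three screws stand across it at x = 54 mm: those at y = 0 and -27 mm are home, the proud one is at y = +27 mm.
- stand_hole (a point): Centre of the mouth of the driver's hole in the fixed wooden stand, 44 mm above the bench; z up. The hole is round, 24 mm across with a 2 mm bevel, 36 mm deep to a flat floor. The stand is 96 mm along x and 54 mm along y; its middle is 18 mm to +x of the hole, and four short bits stick up 14 mm from it at 49 mm to +x of the hole.
- tin: Bystander, loose: round white tin. Origin: centre of its underside.
- loupe: Bystander, loose: black eye loupe. Origin: centre of its underside.
- snips: Bystander, loose: small bow scissors. Origin: centre of its underside.
- calliper: Bystander, loose: digital calliper. Origin: centre of its underside.
- marker: Bystander, loose: grey marker pen. Origin: centre of its underside.
- driver: The whole nut driver as a body; its origin is the centre of the socket mouth, as driver_socket.
There are look-alikes about, which are no part of the job. Leave any blue look-alike of the driver alone.

How it is judged:
By the outcome, as a careful person would: the job done as asked, in the order asked, and still so for the second after the job is handed in, with the robot touching nothing.
It also fails if it takes over 72 s, if anything falls off the work surface, if the arm or the gripper's body presses on something with over 40 N, if the wrist force passes 120 N, or if a joint passes its speed limit or range.

### The arm

A 6-joint arm with a two-finger parallel gripper is mounted at the origin on a cart in front of the work surface, level with it; the furniture and walls round the work are solid. World frame = base frame: x ahead of the robot, y to its left, z up, the work surface at z = 0. Lengths are in mm, angles in rad, forces in N, time in s.
With the tool pointing down it reaches from about 300 to 775 mm from the base axis. Payload 14.6 kg.
Tool frame: the origin (TCP) lies at the very end of the fingers, on their centre line; the grasp point (between the pads) lies 19 mm behind it (grip_point_offset is the distance from the TCP to the grasp point, in mm); z points along the fingers, y is the line along which they close (so a half turn about z gives the same grasp; the last joint's range is limited). The gripper opens to 94 mm and grips with 3 to 60 N. Pads are 16 mm wide; open, the fingers measure 119 mm over their backs; the gripper's body (75 mm by 177 mm) begins 78 mm behind the grasp point.
Start: joints at [1.147, 0.3, 1.521, -0, 1.321, -0.067], TCP at [192.099, 515.351, 205.446] pointing down, gripper open.
Joint ranges: [-3.03, 3.03], [-0.79, 2.21], [0.23, 2.52], [-1.04, 4.18], [0, 3.07], [-2.55, 2.55]. Speed limits (rad/s): [2.22, 2.22, 2.57, 3.14, 3.14, 3.14].

### API

Orientations are given as [roll, pitch, yaw] about the fixed x, y, z axes, in that order (R = Rz(yaw) Ry(pitch) Rx(roll)).
In Python, from cell import read_state, camera, camera_info, sign_off, grip_point_offset gives the robot as it stands.
- The arm moves only by the shell command python3 -m handwheel 'ROWS' [FORCE]. ROWS is text: rows parted by semicolons, each of 5 numbers parted by spaces: the shift along the world's x, y, z in units of 40 mm (1.0 is 40 mm), then the turn about the world's z in units of 5 degrees (1.0 is 5 degrees), then the closure, from 0 (fully open) to 1 (shut). In form: dx dy dz yaw gripper; .... A call has 1 to 12 rows; each row shifts and turns the commanded pose from where the row before left it; what a row does not reach is not made up. A row lasts 1/12 s, in which the tool goes at most 41.7 mm and 7.16 degrees, less where a joint would pass 70% of its speed; a pose out of reach is approached as far as the arm can. A call is refused whole if a number of a shift passes 1 or a number of a turn 1, either way. A call with a gripper value outside its range is refused whole. The fingers move at their own pace and stop on an object; FORCE is the grip in N (left out, the last holds). Time passes only in rows, so rows that do not move let the fingers close. It gives the time, the measured TCP pose, the force, the opening and the grip force at its end, in the units of the state.
- read_state(): the state, without advancing time (a new reading comes with each control period).
- camera(name): name is "scene" or "side" or "wrist"; returns (picture, depth): 480x640x3 uint8, red, green, blue; 480x640 float32, mm along the optical axis (not along the pixel's ray), 0 where there is no reading.
- camera_info(name): a dict with "intrinsics" (3x3 intrinsics, pixels), "world_from_camera" (4x4, takes a point from camera to world coordinates). Camera axes: x right, y down, z forward; pixel columns grow to the right and rows downward; lengths in mm; the calibration is good to about 2 mm. A picture is of the moment at which its call begins: read the wrist's pose just before it. camera_info takes no time and is no camera call; for the wrist camera it gives the pose at the moment of the call.
- sign_off(): hands the job in; it is judged then, once.
The state is a dict: "clock": time; "joints": joint angles; "qd": joint speeds; "effort": joint torques, N m; "eef_pos": TCP position; "eef_rot": TCP orientation; "wrist_force": force on the tool from outside, world axes, zero at the start; "moment": the same for the moment, N m; "finger_gap": finger opening in mm; "finger_force": force on a finger pad.
Only numpy, scipy, OpenCV 4.12 (cv2) and the standard library are available. Lean on these libraries where they do the work, as an engineer would, in place of code of your own. Each camera call takes 0.05 s, during which the arm holds its last target. There are 200 camera calls.

## Working session

There is one attempt and no reset: what is moved stays moved. The work goes in short steps, Python scripts to look and compute and a shell command to move; the robot and the scene stay as the last step left them, time stands still between calls to the robot, and variables do not carry over. Pictures are saved under pics/ and viewed, at most 10 in all, crops included, and the job is handed in when it is done.

```bash
mkdir -p pics; ls; cat > h.py <<'E'
import numpy as np, cv2
from cell import *
def snap(n,f):
    p,d=camera(n); cv2.imwrite('pics/'+f+'.png',p[:,:,::-1]); np.savez('pics/'+f+'.npz',p=p,d=d,K=camera_info(n)['intrinsics'],T=camera_info(n)['world_from_camera']); return p,d
def pt(f,u,v,z=None):
    q=np.load('pics/'+f+'.npz'); K,T=np.array(q['K']),np.array(q['T'])
    r=np.linalg.inv(K)@[u,v,1]
    if z is None: c=r*q['d'][int(v),int(u)]
    else:
        w=T[:3,:3]@r; c=r*(z-T[2,3])/w[2]
    return (T[:3,:3]@c+T[:3,3])
E
python3 - <<'E'
from h import *
for n in('scene','side'): snap(n,n+'0'); print(n,np.round(camera_info(n)['world_from_camera'],3).tolist())
print(read_state(),grip_point_offset)
E
```

```text
pics
scene [[-0.529, -0.73, 0.433, 121.462], [-0.849, 0.46, -0.261, 410.434], [-0.009, -0.506, -0.863, 867.718], [0.0, 0.0, 0.0, 1.0]]
side [[0.999, 0.004, -0.032, 548.814], [0.031, -0.396, 0.918, -604.1], [-0.009, -0.918, -0.396, 430.736], [0.0, 0.0, 0.0, 1.0]]
{'clock': 0.1, 'joints': array([ 1.14742041e+00,  3.00393387e-01,  1.52150677e+00,  3.49877993e-06,
        1.32071584e+00, -6.65959376e-02]), 'qd': array([-5.93682980e-05, -1.00975031e-03, -3.46534874e-03, -5.63670927e-04,
        1.20658264e-03, -1.56271637e-03]), 'effort': array([ 7.30232823e-04, -5.32642114e+01, -3.53283763e+01,  7.09270779e-02,
        2.34931230e-02, -8.87187275e-05]), 'eef_pos': array([191.99542416, 515.14992997, 204.96039763]), 'eef_rot': array([-3.14057181e+00, -7.14813647e-05,  2.78481177e+00]), 'wrist_force': array([-0.1888101 , -0.25309192, -0.14022623]), 'moment': array([ 0.05213781, -0.03468538,  0.00079742]), 'finger_force': 0.0, 'finger_gap': 93.74598528469936} 18.8
```

View pics/scene0.png

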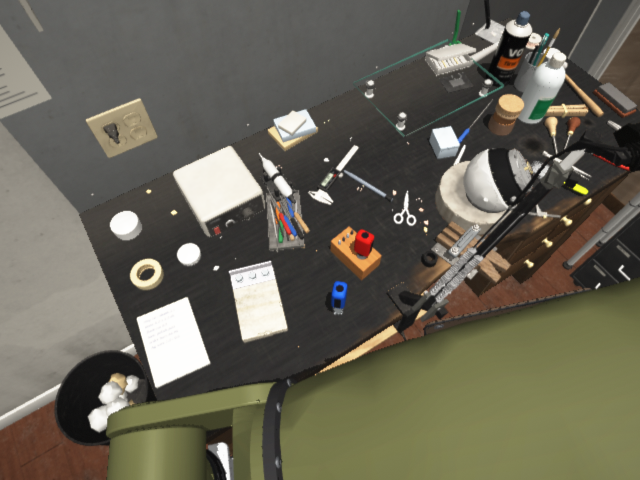

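View pics/side0.png

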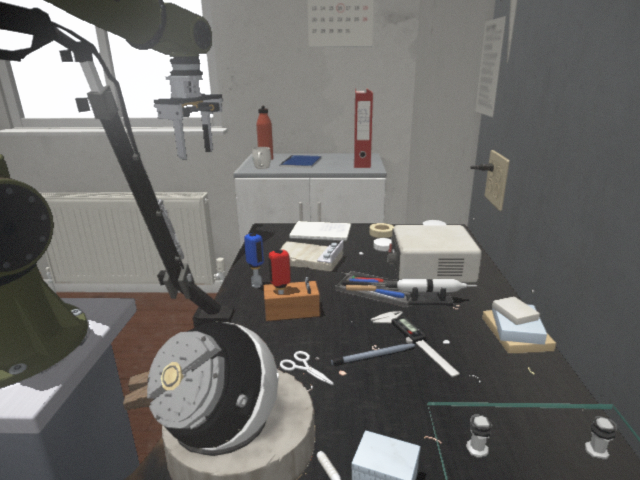

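The scene view shows the red-handled driver (364,242) in the orange stand (357,252), with the blue look-alike at (339,295). The board is at (257,302), with screw heads at about (239,280), (252,275) and (267,272). The leftmost (+y) one should be the proud one. Next I'll measure and enlarge.

```bash
python3 - <<'E'
from h import *
q=np.load('pics/scene0.npz'); p,d=q['p'],q['d']
hsv=cv2.cvtColor(p,cv2.COLOR_RGB2HSV)
def stats(name,m,box):
    M=np.zeros(m.shape,bool); x0,y0,x1,y1=box; M[y0:y1,x0:x1]=m[y0:y1,x0:x1]
    v,u=np.nonzero(M); P=np.array([pt('scene0',a,b) for a,b in zip(u,v) if d[b,a]>0])
    print(name,len(P),'med',np.median(P,0).round(1),'min',np.percentile(P,2,axis=0).round(1),'max',np.percentile(P,98,axis=0).round(1)); return P
red=((hsv[...,0]<6)|(hsv[...,0]>174))&(hsv[...,1]>150)&(hsv[...,2]>80)
P=stats('red',red,(340,220,390,265)); T=P[P[:,2]>P[:,2].max()-6]; print('top',T.mean(0),P[:,2].max())
blue=(hsv[...,0]>105)&(hsv[...,0]<130)&(hsv[...,1]>150)
P=stats('blue',blue,(320,270,355,320)); 
org=(hsv[...,0]>6)&(hsv[...,0]<20)&(hsv[...,1]>120)
P=stats('stand',org,(320,215,390,285)); Q=P[(P[:,2]>40)&(P[:,2]<49)]
print('standtop',cv2.minAreaRect(Q[:,:2].astype(np.float32)))
for u,v in((239,280),(252,275),(267,272)): print(pt('scene0',u,v).round(1))
for c in((229,262,4),(266,262,0)):pass
board=np.array([pt('scene0',u,v) for v in range(255,345) for u in range(220,295) if d[v,u]>0]); Q=board[(board[:,2]>17)&(board[:,2]<28)]
print('board',cv2.minAreaRect(Q[:,:2].astype(np.float32)))
a=cv2.resize(p[225:345,220:380],None,fx=5,fy=5,interpolation=cv2.INTER_CUBIC); cv2.imwrite('pics/c1.png',a[:,:,::-1])
E
```

```text
red 366 med [438.2 117.7 111. ] min [425.9  96.8  65.6] max [460.3 127.2 122.6]
top [443.74931323 112.37671014 120.02819073] 124.0621236290068
blue 298 med [374.8 214.8 109.5] min [362.9 195.7  17.5] max [396.7 228.3 114.7]
stand 1219 med [452.1 126.9  43.3] min [411.6  81.9   1. ] max [510.  147.7  48.7]
standtop ((462.033447265625, 114.29447937011719), (97.41710662841797, 56.29199981689453), 9.165075302124023)
[530.3 352.6  34.9]
[527.1 324.9  33. ]
[516.8 295.6  32.9]
board ((476.20166015625, 340.7824401855469), (89.92765045166016, 141.4018096923828), 73.17410278320312)
```

View pics/c1.png

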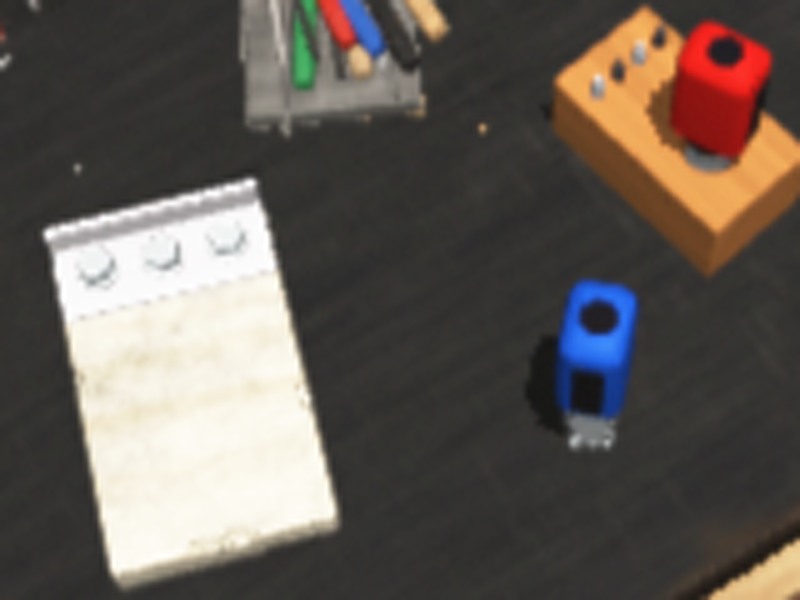

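The crop shows the red driver (721,90) in the orange stand with four bits beside it. It's red, stands in the stand, and fits the description. The blue one at (597,350) stands apart and is the look-alike. On the fence the leftmost head (98,265) stands taller (34.9 mm by depth against 33), so it is the proud screw. Next I'll check for tall obstacles, then move over the board.

```bash
python3 - <<'E'
from h import *
for f in('scene0','side0'):
    q=np.load(f'pics/{f}.npz'); d=q['d']; v,u=np.mgrid[0:480:3,0:640:3]; v,u=v.ravel(),u.ravel()
    k=d[v,u]>0; v,u=v[k],u[k]
    r=np.linalg.inv(q['K'])@np.array([u,v,np.ones(len(u))])*d[v,u]
    P=(q['T'][:3,:3]@r).T+q['T'][:3,3]
    s=(P[:,0]>250)&(P[:,0]<800)&(P[:,1]>-250)&(P[:,1]<650)&(P[:,2]>95)&(P[:,2]<600)
    from collections import defaultdict
    D=defaultdict(list)
    for p in P[s]: D[(int(p[0]//50*50),int(p[1]//50*50))].append(p[2])
    print(f,{k:(int(min(z)),int(max(z)),len(z)) for k,z in sorted(D.items())})
E
python3 -m handwheel '0.62 -0.38 0.2 0 0;0.62 -0.38 0.2 0 0;0.62 -0.38 0.2 0 0;0.62 -0.38 0.2 0 0;0.62 -0.38 0.2 0 0;0.62 -0.38 0.2 0 0;0.62 -0.38 0.2 0 0;0.62 -0.38 0.2 0 0;0.62 -0.38 0.2 0 0;0.62 -0.38 0.2 0 0;0 0 0 0 0;0 0 0 0 0'
python3 - <<'E'
from h import *
snap('wrist','w1'); print(np.round(camera_info('wrist')['world_from_camera'],3).tolist(),read_state()['joints'].round(3), read_state()['eef_rot'])
E
```

```text
scene0 {(250, -100): (374, 474, 137), (250, -50): (267, 412, 171), (250, 0): (173, 301, 105), (250, 50): (95, 196, 91), (250, 500): (498, 508, 8), (300, -250): (103, 108, 2), (350, -250): (102, 170, 44), (350, -200): (96, 163, 102), (350, -150): (102, 116, 4), (350, 150): (110, 111, 2), (350, 200): (95, 114, 27), (400, -250): (154, 173, 35), (400, -200): (97, 168, 91), (400, -150): (97, 129, 22), (400, 50): (118, 118, 1), (400, 100): (95, 123, 25), (450, -250): (147, 156, 5), (450, -200): (106, 151, 21), (450, 100): (117, 122, 5)}
side0 {(250, -150): (449, 465, 32), (250, -100): (344, 473, 281), (250, -50): (227, 409, 222), (250, 0): (118, 290, 154), (250, 50): (95, 185, 58), (250, 500): (455, 504, 16), (250, 550): (333, 333, 1), (300, -250): (118, 123, 3), (350, -250): (103, 169, 181), (350, -200): (160, 165, 6), (350, 150): (98, 108, 9), (350, 200): (97, 114, 14), (400, -250): (140, 172, 230), (400, -200): (150, 167, 33), (400, 50): (95, 119, 16), (400, 100): (95, 122, 10), (450, -250): (95, 158, 212), (450, -200): (113, 156, 22), (450, 50): (101, 113, 2), (450, 100): (99, 120, 12)}
clock: 1.1
eef_pos: [440.9, 362.6, 285.1]
eef_rot: [-3.141, -0.0, 2.783]
wrist_force: [-0.0, 0.2, -0.4]
finger_gap: 94.1
finger_force: 0.0
[[0.351, 0.898, 0.266, 362.658], [0.937, -0.336, -0.1, 392.461], [-0.0, 0.284, -0.959, 466.414], [0.0, 0.0, 0.0, 1.0]] [ 0.626  0.301  1.337  0.     1.505 -0.587] [-3.14098044e+00 -6.77357995e-04  2.78397968e+00]
```

View pics/w1.png

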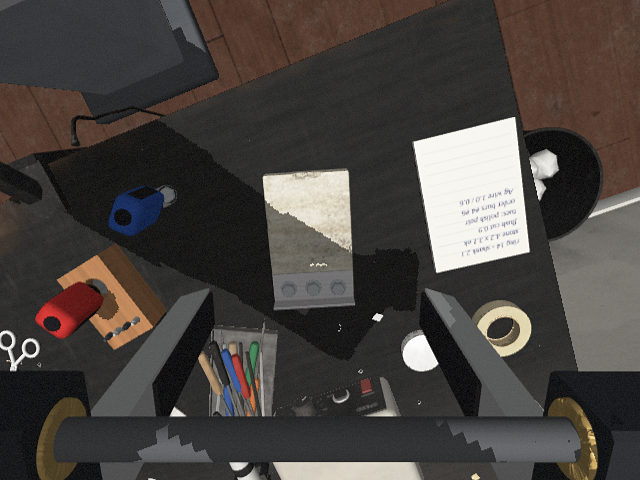

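The wrist view shows the fence screws at about (289,289), (313,288) and (338,288). The proud one, on the +y side, is the right-hand one here. The red driver is at (68,310). I'll go closer over the screw, then over the driver.

```bash
python3 -m handwheel '0.6 0 -0.67 0 0;0.6 0 -0.67 0 0;0.6 0 -0.66 0 0;0 0 0 0 0;0 0 0 0 0;0 0 0 0 0' | head -2
python3 - <<'E'
from h import *
snap('wrist','w2')
E
python3 -m handwheel '-0.3 -0.82 0.3 0 0;-0.3 -0.82 0.3 0 0;-0.3 -0.82 0.3 0 0;-0.3 -0.82 0 0 0;-0.3 -0.82 0 0 0;-0.3 -0.82 0 0 0;-0.3 -0.82 0 0 0;0 0 0 0 0;0 0 0 0 0;0 0 0 0 0' | head -2
python3 - <<'E'
from h import *
snap('wrist','w3'); print(read_state()['joints'].round(3))
a=cv2.imread('pics/w2.png')[160:320,220:420]; a=cv2.resize(a,(600,480),interpolation=cv2.INTER_CUBIC)
b=cv2.imread('pics/w3.png')
cv2.imwrite('pics/c2.png',a)
E
```

```text
clock: 1.65
eef_pos: [511.2, 364.2, 206.1]
clock: 2.53
eef_pos: [428.2, 134.5, 242.6]
[ 0.223  0.041  1.737  0.     1.362 -0.992]
```

View pics/c2.png

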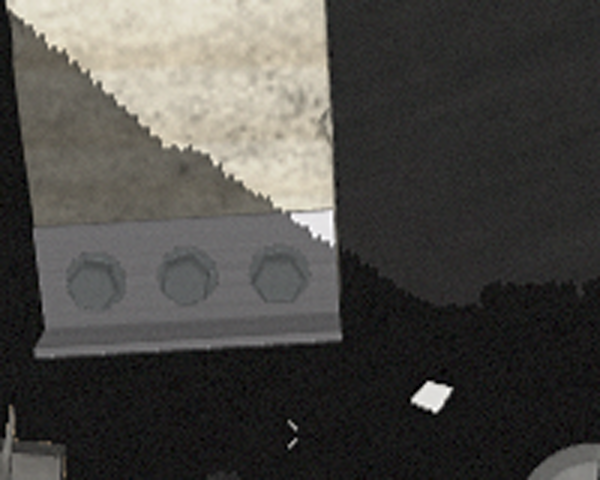

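View pics/w3.png

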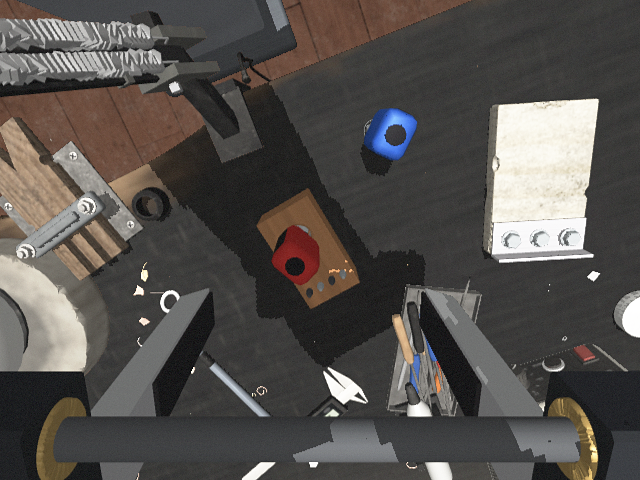

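Crop c2 shows the proud screw (right-hand head) at crop (280,275), which is w2 pixel (313,252). View w3 shows the red handle with its top disc at (295,265) and the stand's bits at about (325,285). Now I'll refine the positions and the hex and handle orientations.

```bash
python3 - <<'E'
from h import *
q=np.load('pics/w3.npz'); p,d=q['p'],q['d']; hsv=cv2.cvtColor(p,cv2.COLOR_RGB2HSV)
m=((hsv[...,0]<6)|(hsv[...,0]>174))&(hsv[...,1]>150); m[:,:260]=0;m[:,335:]=0;m[:215]=0;m[300:]=0
m=cv2.morphologyEx(m.astype(np.uint8),cv2.MORPH_CLOSE,np.ones((9,9)))
v,u=np.nonzero(m); P=np.array([pt('w3',a,b) for a,b in zip(u,v)])
for lo,hi in((113,130),(117,130),(100,117),(60,100)):
    Q=P[(P[:,2]>lo)&(P[:,2]<hi)]; print(lo,len(Q),Q.mean(0).round(1) if len(Q) else '',cv2.minAreaRect(Q[:,:2].astype(np.float32)) if len(Q)>4 else '')
blk=(hsv[...,2]<45); blk[:,:280]=0;blk[:,310:]=0;blk[:250]=0;blk[280:]=0
v,u=np.nonzero(blk&(m>0)); print('disc',u.mean(),v.mean(),len(u),pt('w3',u.mean(),v.mean(),120).round(1))
o=(hsv[...,0]>6)&(hsv[...,0]<22)&(hsv[...,1]>90)&(d>0); o[:,:250]=0;o[:,365:]=0;o[:180]=0;o[310:]=0
v,u=np.nonzero(o); P=np.array([pt('w3',a,b) for a,b in zip(u,v)]); Q=P[(P[:,2]>40)&(P[:,2]<49)]
print('stand',Q[:,2].mean(),cv2.minAreaRect(Q[:,:2].astype(np.float32)))
print('screw w2',pt('w2',313.3,251.7,36.5).round(1),'w3',pt('w3',569,238,36.5).round(1))
g=cv2.cvtColor(np.load('pics/w2.npz')['p'],cv2.COLOR_RGB2GRAY)[235:270,296:331]
g=cv2.normalize(g.astype(np.float32),None,0,255,cv2.NORM_MINMAX); g=np.clip((g-np.percentile(g,2))*255/(np.percentile(g,97)-np.percentile(g,2)),0,255).astype(np.uint8)
A=cv2.resize(g,(390,390),interpolation=cv2.INTER_CUBIC)
h=cv2.cvtColor(p,cv2.COLOR_RGB2GRAY)[215:310,250:345]; B=cv2.resize(np.clip(h*2.0,0,255).astype(np.uint8),(390,390),interpolation=cv2.INTER_CUBIC)
cv2.imwrite('pics/c3.png',np.hstack([A,B]))
E
```

```text
113 1146 [441.7 113.  119.9] ((443.98443603515625, 111.6998519897461), (34.02109146118164, 26.433263778686523), 27.432889938354492)
117 987 [442.3 112.5 120.6] ((443.5773010253906, 111.62739562988281), (32.62390899658203, 24.77642059326172), 26.46609878540039)
100 328 [436.2 118.2 110.9] ((443.9264221191406, 111.82162475585938), (34.02177810668945, 26.446292877197266), 28.38861846923828)
60 346 [435.2 120.6  84.8] ((436.8175354003906, 120.95240783691406), (31.069997787475586, 5.971043586730957), 37.76841354370117)
disc 292.5925925925926 266.9259259259259 27 [445.3 109.6 120. ]
stand 45.70401378239732 ((461.7320861816406, 114.99989318847656), (96.43374633789062, 54.308223724365234), 10.282698631286621)
screw w2 [536.7 352.4  36.5] w3 [535.1 348.1  36.5]
```

View pics/c3.png

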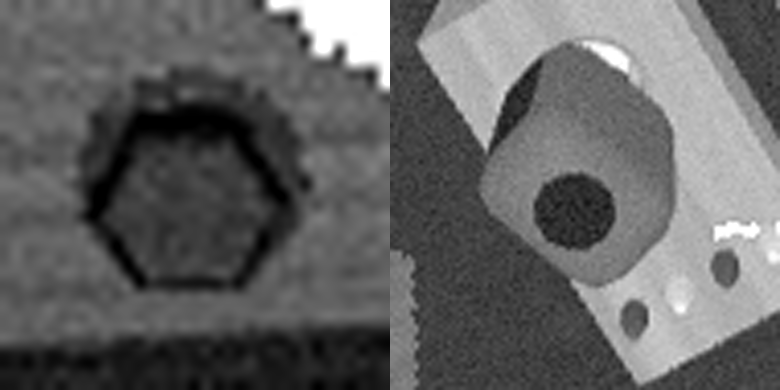

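Crop c3, left: the proud head's hexagon has corners at (90,215) and (298,208), so its flats give a yaw of about −18.5° mod 60. Right: the handle's long axis and disc (575,210) agree with a driver yaw of about 27.4° at (444,111.7), and with the hole worked out from the stand. I'll approach with tool yaw 207.4°.

```bash
python3 -m handwheel '0.04 -0.057 -0.2 0.96 0;0.04 -0.057 -0.2 0.96 0;0.04 -0.057 -0.2 0.96 0;0.04 -0.057 -0.2 0.96 0;0.04 -0.057 -0.2 0.96 0;0.04 -0.057 -0.2 0.96 0;0.04 -0.057 -0.2 0.96 0;0.04 -0.057 -0.2 0.96 0;0.04 -0.057 -0.2 0.96 0;0.04 -0.057 -0.2 0.96 0;0 0 0 0 0;0 0 0 0 0' 55
python3 - <<'E'
from h import *
snap('wrist','w4'); print(read_state()['joints'].round(3))
q=np.load('pics/w4.npz'); p,d=q['p'],q['d']; hsv=cv2.cvtColor(p,cv2.COLOR_RGB2HSV)
m=((hsv[...,0]<6)|(hsv[...,0]>174))&(hsv[...,1]>150)
m=cv2.morphologyEx(m.astype(np.uint8),cv2.MORPH_CLOSE,np.ones((9,9)))
v,u=np.nonzero(m&(d>0)); P=np.array([pt('w4',a,b) for a,b in zip(u,v)])
Q=P[(P[:,2]>113)&(P[:,2]<130)&(abs(P[:,0]-444)<40)&(abs(P[:,1]-112)<40)]; print(len(Q),cv2.minAreaRect(Q[:,:2].astype(np.float32)))
E
```

```text
clock: 3.58
eef_pos: [444.1, 111.7, 161.3]
eef_rot: [3.141, -0.001, -2.662]
wrist_force: [0.1, -0.5, 0.1]
finger_gap: 93.9
finger_force: 0.0
[ 0.166  0.139  1.824  0.     1.178 -1.883]
1974 ((443.5279846191406, 110.5512924194336), (32.44915771484375, 25.45659828186035), 27.973480224609375)
```

```bash
python3 -m handwheel '-0.008 -0.01 -0.4 0 0;0 0 -0.4 0 0;0 0 -0.4 0 0;0 0 -0.4 0 0;0 0 -0.4 0 0;0 0 -0.28 0 0;0 0 0 0 0;0 0 0 0 0'; python3 -m handwheel '0 0 0 0 1;0 0 0 0 1;0 0 0 0 1;0 0 0 0 1;0 0 0 0 1;0 0 0 0 1;0 0 0 0 1;0 0 0 0 1;0 0 0 0 1;0 0 0 0 1' 55
```

```text
clock: 4.3
eef_pos: [443.9, 110.9, 70.7]
eef_rot: [3.142, -0.0, -2.662]
wrist_force: [-0.3, -0.3, 0.6]
finger_gap: 94.1
finger_force: 0.0
clock: 5.13
eef_pos: [443.8, 110.5, 70.2]
eef_rot: [3.142, -0.0, -2.661]
wrist_force: [-0.7, 0.6, -0.3]
finger_gap: 30.5
finger_force: 0.0
```

```bash
python3 -m handwheel '0 0 0 0 1;0 0 0 0 1;0 0 0 0 1;0 0 0 0 1;0 0 0 0 1;0 0 0 0 1'; python3 -m handwheel '0 0 0.2 0 1;0 0 0.3 0 1;0 0 0.4 0 1;0 0 0.4 0 1;0 0 0.4 0 1;0 0 0.4 0 1;0 0 0 0 1;0 0 0 0 1'
```

```text
clock: 5.63
eef_pos: [443.8, 110.6, 70.2]
eef_rot: [3.142, -0.0, -2.661]
wrist_force: [0.5, 1.1, -0.7]
finger_gap: 25.4
finger_force: 55.0
clock: 6.3
eef_pos: [443.9, 110.6, 154.6]
eef_rot: [-3.141, 0.001, -2.661]
wrist_force: [-0.4, 0.6, -1.1]
finger_gap: 26.1
finger_force: 55.0
```

```bash
python3 -m handwheel '0.29 0.754 0 0.35 1;0.29 0.754 0 0.35 1;0.29 0.754 0 0.35 1;0.29 0.754 0 0.35 1;0.29 0.754 0 0.35 1;0.29 0.754 0 0.35 1;0.29 0.754 0 0.35 1;0.29 0.754 0 0.35 1;0 0 -0.35 0 1;0 0 -0.35 0 1;0 0 -0.3 0 1;0 0 0 0 1'
python3 -m handwheel '0 0 0 0 1;0 0 0 0 1'|grep eef
python3 - <<'E'
from h import *
for n in('wrist','scene','side'): snap(n,n+'5')
print(read_state()['joints'].round(3))
A=cv2.resize(cv2.imread('pics/wrist5.png')[180:340,220:420],(500,400),interpolation=cv2.INTER_CUBIC)
for n in('scene','side'):
    q=np.load(f'pics/{n}5.npz'); c=np.linalg.inv(q['T'])@[537,352,45,1]; c=q['K']@c[:3]; u,v=(c[:2]/c[2]).astype(int); print(n,u,v)
    a=cv2.imread(f'pics/{n}5.png')[v-32:v+32,u-48:u+48]; globals()[n]=cv2.resize(a,(300,200),interpolation=cv2.INTER_CUBIC)
cv2.imwrite('pics/c5.png',np.hstack([A,np.vstack([scene,side])]))
E
```

```text
clock: 7.3
eef_pos: [535.2, 350.9, 110.2]
eef_rot: [3.14, -0.006, -2.416]
wrist_force: [-0.4, 0.7, -2.3]
finger_gap: 25.9
finger_force: 55.0
eef_pos: [536.8, 351.7, 114.8]
eef_rot: [-3.141, 0.001, -2.417]
[ 0.523  0.582  1.334  0.     1.225 -1.773]
scene 236 275
side 333 239
```

View pics/c5.png

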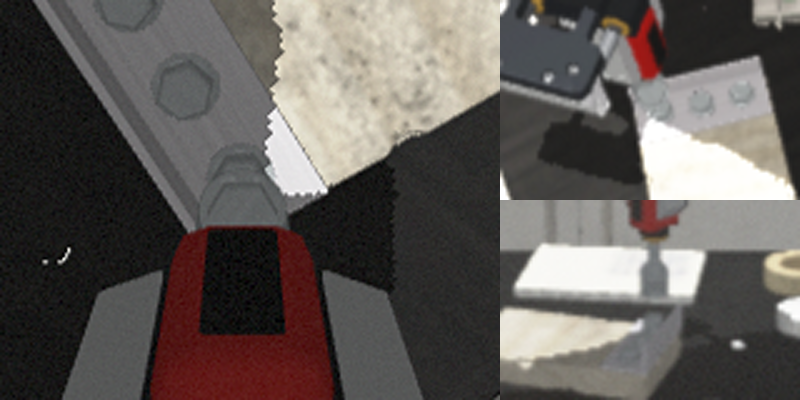

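Crop c5, wrist part: the gripped driver's socket has sides at about x=200 and 288 (y≈200). The proud screw's flange peeks out just behind it with its top at (238,145). The side inset shows the driver upright. I'll zoom to measure the remaining offset.

```bash
python3 - <<'E'
from h import *
g=cv2.cvtColor(cv2.imread('pics/wrist5.png'),cv2.COLOR_BGR2GRAY)[230:275,290:345].astype(float)
g=np.clip((g-50)*255/(150-50),0,255).astype(np.uint8)
cv2.imwrite('pics/c6.png',cv2.resize(g,(660,540),interpolation=cv2.INTER_CUBIC))
print(g.min(),np.load('pics/wrist5.npz')['K'].tolist(),read_state()['eef_pos'])
E
```

```text
0 [[429.0524166784288, 0.0, 316.5586597866166], [0.0, 429.0524166784288, 244.74843467259177], [0.0, 0.0, 1.0]] [536.90679881 351.83395674 115.17408533]
```

View pics/c6.png

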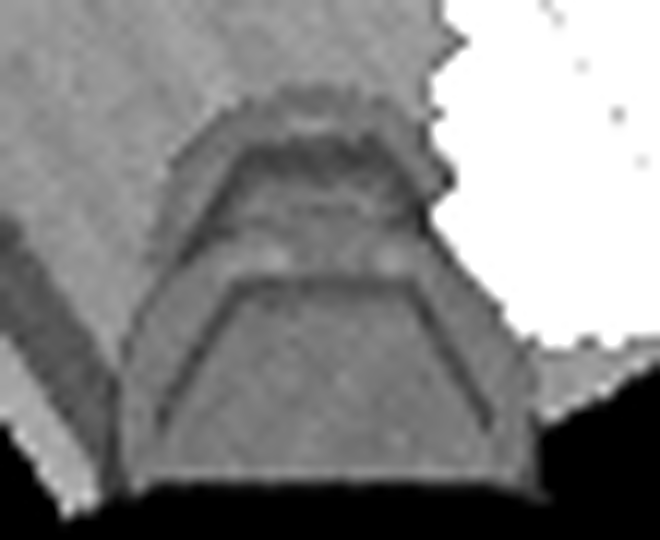

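```bash
python3 - <<'E'
from h import *
q=np.load('pics/wrist5.npz');T=q['T']; print(T.round(3).tolist())
dn=T[:2,1]/np.linalg.norm(T[:2,1]); rt=T[:2,0]/np.linalg.norm(T[:2,0])
f=lambda c:(290+(c[0]+.5)/12-.5,230+(c[1]+.5)/12-.5)
s=pt('wrist5',*f((311,85)),27.5)[:2]+9*dn
s2=pt('wrist5',*f((311,145)),29.5)[:2]+6.5*dn
m=pt('wrist5',*f((326,225)),53)[:2]+10.5*dn
print('flange',s,'head base',s2,'mouth',m,'diff',s-m,s2-m, 'along dn,rt',(s-m)@dn,(s2-m)@dn,(s-m)@rt)
E
```

```text
[[-0.663, 0.718, 0.214, 474.839], [0.749, 0.635, 0.189, 296.837], [-0.001, 0.285, -0.958, 296.507], [0.0, 0.0, 0.0, 1.0]]
flange [538.05076978 351.56208571] head base [538.27794461 351.76810458] mouth [538.71401543 353.24785333] diff [-0.66324566 -1.68576761] [-0.43607083 -1.47974875] along dn,rt -1.613992665161925 -1.3073355142732015 -0.8229785849859409
```

```bash
python3 -m handwheel '0 -0.028 -0.1 0 1;0 0 -0.1 0 1;0 0 -0.1 0 1;0 0 -0.04 0 1;0 0 0 0 1;0 0 0 0 1'; python3 - <<'E'
from h import *
snap('wrist','w7')
g=cv2.cvtColor(cv2.imread('pics/w7.png'),cv2.COLOR_BGR2GRAY)
print(camera_info('wrist')['world_from_camera'][:3,3])
for v in range(228,262,1): print(v,' '.join('%3d'%x for x in g[v,298:338:2]))
E
```

```text
clock: 8.12
eef_pos: [536.5, 350.7, 100.5]
eef_rot: [3.142, -0.0, -2.416]
wrist_force: [-0.3, -0.4, -0.8]
finger_gap: 25.5
finger_force: 55.0
[474.71901004 295.89930788 282.15395307]
228  98  99  89  93  97 110 113 110 113 106 111 109 109 108 112 108 108 210 225 226
229  99  96  88  90 108 107 109 106 113 112 110 111 109 111 110 111 109 175 223 225
230  99  97  79  88 105 112 111 111 111 108 109 110 109 108 112 111 102 154 224 226
231  98  94  78  87 104 108 106 114 108 115 109 105 111 110 114 112 103 228 222 226
232  86  82  90  98 102 111 110 109 105 113 109 109 111 109 110 109 105 242 173 225
233  90  93 110 104 105 105 110 111 108 109 112 110 108 104 109 110 106 150 141 222
234  95 108 111 105 107 106 111 111 109 106 111 110 111 112 112 110 105 221 218 220
235 103 113 112 111 105 106 107 109 109 105 114 106 107 111 110 110 107 238 236 155
236 103 112 112 110 106 108 107 105 110 105 109 110 110 110 111 108 105 235 234 124
237 105 104 109 114 109 108 104 112 110 110 106 111 108 110 111 110 109 143 233 208
238 103 109 111 114 107 105 106 107 110 109 103 111 110 108 110 109 106 218 2
[... 1238 characters left out ...]
  88  93  93 180 229 229 228
254 103 111  93  98  96  88  84  86  85  87  88  90  85  76  95  94 105 230 226 228
255 105 104  84  98  97  81  93  91  91  93  93  93  94  82  93  97  88 204 228 228
256 101 106  95  96  99  79  98  97  96  98 101  96  97  95  87  96  94 175 227 228
257 103 100 102  97  93  85  94  98  98  99 102  96 102 100  73 100  93 111 230 227
258 108  86  99 100  80  95  95  98  95  98  97  99  98  98  81  95 101  91 235 227
259 109  85  94 102  77  96  94  97  98  97  99 103  95  96  93  91  98  90 239 229
260 108  95  95  94  77  96  98  97  98  96  95 100  94  97  96  82  98  89 148 233
261 108  93  97  90  95  93 102 100 100  96 100 101  97  95  96  77  97 186  91 147
```

```bash
python3 - <<'E'
from h import *
T=np.load('pics/w7.npz')['T']; dn=T[:2,1]/np.linalg.norm(T[:2,1]); rt=T[:2,0]/np.linalg.norm(T[:2,0])
s=pt('w7',316.8,244.8,27.5)[:2]+9*dn
for v in(248,248.7,249.4):
    m=pt('w7',316.7,v,38.5)[:2]+10.5*dn; print(v,(s-m)@dn,(s-m)@rt)
E
```

```text
248 -0.21787104684644656 0.060078904671351074
248.7 -0.6525185151798903 0.06003819313498098
249.4 -1.0875879557150925 0.059997442074261935
```

```bash
python3 -m handwheel '-0.008 -0.007 0 0 1;0 0 -0.025 0 1;0 0 -0.025 0 1;0 0 -0.025 0 1;0 0 0 0 1;0 0 0 0 1'; python3 -m handwheel '0 0 -0.025 0 1;0 0 -0.025 0 1;0 0 0 0 1;0 0 0 0 1'
```

```text
clock: 8.67
eef_pos: [536.2, 350.4, 97.6]
eef_rot: [3.142, -0.0, -2.416]
wrist_force: [0.7, 0.7, -1.2]
finger_gap: 25.7
finger_force: 55.0
clock: 9.0
eef_pos: [536.2, 350.4, 95.6]
eef_rot: [3.142, -0.0, -2.416]
wrist_force: [0.4, 0.4, -2.0]
finger_gap: 26.0
finger_force: 55.0
```

```bash
python3 -m handwheel '0 0 -0.025 0 1;0 0 -0.025 0 1;0 0 0 0 1;0 0 0 0 1';python3 -m handwheel '0 0 -0.02 0 1;0 0 -0.02 0 1;0 0 0 0 1;0 0 0 0 1'
```

```text
clock: 9.33
eef_pos: [536.2, 350.4, 93.6]
eef_rot: [3.142, -0.0, -2.416]
wrist_force: [-0.5, 0.9, -1.3]
finger_gap: 26.0
finger_force: 55.0
clock: 9.67
eef_pos: [536.4, 350.5, 92.2]
eef_rot: [-3.141, 0.0, -2.416]
wrist_force: [0.7, 0.6, 1.3]
finger_gap: 25.6
finger_force: 55.0
```

```bash
python3 -m handwheel '0 0 -0.01 0 1;0 0 -0.01 0 1;0 0 0 0 1;0 0 0 0 1';python3 -m handwheel '0 0 -0.01 0 1;0 0 0 0 1;0 0 0 0 1'
```

```text
clock: 10.0
eef_pos: [536.5, 350.6, 92.2]
eef_rot: [-3.141, 0.001, -2.416]
wrist_force: [-2.7, -0.8, 8.2]
finger_gap: 25.7
finger_force: 55.0
clock: 10.25
eef_pos: [536.6, 350.6, 92.1]
eef_rot: [-3.141, 0.001, -2.416]
wrist_force: [-2.2, -2.1, 9.4]
finger_gap: 26.1
finger_force: 55.0
```

```bash
python3 -m handwheel '0 0 -0.015 0 1;0 0 0 0 1;0 0 0 0 1'; python3 -m handwheel '0 0 -0.01 0 1;0 0 0 0 1;0 0 0 0 1'
```

```text
clock: 10.5
eef_pos: [536.6, 350.7, 91.7]
eef_rot: [-3.141, 0.001, -2.416]
wrist_force: [-3.2, -1.9, 12.0]
finger_gap: 25.8
finger_force: 55.0
clock: 10.75
eef_pos: [536.6, 350.6, 91.6]
eef_rot: [-3.141, 0.002, -2.416]
wrist_force: [-3.5, -1.4, 13.5]
finger_gap: 25.8
finger_force: 55.0
```

```bash
python3 -m handwheel '0 0 -0.012 0 1;0 0 0 0 1;0 0 0 -0.5 1;0 0 0 -0.5 1;0 0 0 -0.5 1;0 0 0 -0.5 1'; python3 -m handwheel '0 0 -0.001 -0.5 1;0 0 -0.001 -0.5 1;0 0 -0.001 -0.5 1;0 0 -0.001 -0.5 1'; python3 -c "
from cell import *;print(read_state()['moment'])"
```

```text
clock: 11.25
eef_pos: [536.6, 350.7, 91.4]
eef_rot: [3.142, 0.002, -2.593]
wrist_force: [-5.1, -2.2, 16.5]
finger_gap: 25.9
finger_force: 55.0
clock: 11.58
eef_pos: [536.6, 350.8, 91.2]
eef_rot: [3.141, 0.002, -2.767]
wrist_force: [-5.6, -0.9, 16.1]
finger_gap: 25.6
finger_force: 55.0
[-0.44837851  1.34627982  0.03245656]
```

```bash
python3 -m handwheel '-0.004 0 -0.0011 -0.5 1;-0.004 0 -0.0011 -0.5 1;0 0 -0.0011 -0.5 1;0 0 -0.0011 -0.5 1;0 0 -0.0011 -0.5 1;0 0 -0.0011 -0.5 1'; python3 -m handwheel '0 0 -0.0011 -0.5 1;0 0 -0.0011 -0.5 1;0 0 -0.0011 -0.5 1;0 0 -0.0011 -0.5 1;0 0 -0.0011 -0.5 1;0 0 -0.0011 -0.5 1'; python3 -c "
from cell import *;print(read_state()['moment'])"
```

```text
clock: 12.08
eef_pos: [536.4, 350.8, 91.0]
eef_rot: [3.141, 0.002, -3.029]
wrist_force: [-4.6, -1.4, 15.3]
finger_gap: 25.8
finger_force: 55.0
clock: 12.58
eef_pos: [536.3, 351.0, 90.7]
eef_rot: [3.14, 0.002, 2.992]
wrist_force: [-4.8, -1.4, 15.6]
finger_gap: 25.9
finger_force: 55.0
[-0.25771717  1.13067617  0.03557969]
```

```bash
for i in 1; do python3 -m handwheel '0 0 -0.0011 -0.5 1;0 0 -0.0011 -0.5 1;0 0 -0.0011 -0.5 1;0 0 -0.0011 -0.5 1;0 0 -0.0011 -0.5 1;0 0 -0.0011 -0.5 1;0 0 -0.0011 -0.5 1;0 0 -0.0011 -0.5 1;0 0 -0.0011 -0.5 1;0 0 -0.0011 -0.5 1;0 0 -0.0011 -0.5 1;0 0 -0.0011 -0.5 1'; done; python3 -m handwheel '0 0 -0.0011 -0.5 1;0 0 -0.0011 -0.5 1;0 0 -0.0011 -0.5 1;0 0 -0.0011 -0.5 1;0 0 -0.0011 -0.5 1;0 0 -0.0011 -0.5 1;0 0 -0.0011 -0.5 1;0 0 -0.0011 -0.5 1;0 0 -0.0011 -0.5 1;0 0 -0.0011 -0.5 1;0 0 -0.0011 -0.5 1;0 0 -0.0011 -0.5 1'; python3 -c "
from cell import *;print(read_state()['moment'],read_state()['joints'])"
```

```text
clock: 13.58
eef_pos: [536.3, 351.2, 90.2]
eef_rot: [3.139, 0.0, 2.469]
wrist_force: [-4.6, 0.3, 15.6]
finger_gap: 26.1
finger_force: 55.0
clock: 14.58
eef_pos: [536.4, 351.3, 89.7]
eef_rot: [3.139, -0.001, 1.945]
wrist_force: [-4.0, 1.5, 14.8]
finger_gap: 25.6
finger_force: 55.0
[ 0.30199456  0.95535513 -0.0080094 ] [5.22395466e-01 6.06395359e-01 1.35801611e+00 8.72897816e-04
 1.17402612e+00 1.47783524e-01]
```

```bash
python3 -m handwheel '0 0 -0.0012 -0.5 1;0 0 -0.0012 -0.5 1;0 0 -0.0012 -0.5 1;0 0 -0.0012 -0.5 1;0 0 -0.0012 -0.5 1;0 0 -0.0012 -0.5 1;0 0 -0.0012 -0.5 1;0 0 -0.0012 -0.5 1;0 0 -0.0012 -0.5 1;0 0 -0.0012 -0.5 1;0 0 -0.0012 -0.5 1;0 0 -0.0012 -0.5 1'; python3 -m handwheel '0 0 -0.0012 -0.5 1;0 0 -0.0012 -0.5 1;0 0 -0.0012 -0.5 1;0 0 -0.0012 -0.5 1;0 0 -0.0012 -0.5 1;0 0 -0.0012 -0.5 1;0 0 -0.0012 -0.5 1;0 0 -0.0012 -0.5 1;0 0 -0.0012 -0.5 1;0 0 -0.0012 -0.5 1'; python3 -c "
from cell import *;print(read_state()['moment'],read_state()['joints'])"
```

```text
clock: 15.58
eef_pos: [536.7, 351.5, 89.2]
eef_rot: [3.139, -0.003, 1.421]
wrist_force: [-2.0, 1.8, 14.2]
finger_gap: 25.7
finger_force: 55.0
clock: 16.42
eef_pos: [536.9, 351.4, 88.8]
eef_rot: [3.14, -0.004, 0.985]
wrist_force: [-1.3, 2.0, 14.2]
finger_gap: 25.6
finger_force: 55.0
[0.39938475 0.42403719 0.04712936] [5.22254925e-01 6.07581886e-01 1.35838590e+00 6.75215969e-04
 1.17130571e+00 1.10773364e+00]
```

```bash
cat > s.py <<'E'
from cell import *
s=read_state(); print(s['eef_pos'].round(2)[2], 'turn',round(3.867-s['eef_rot'][2],3), 'Fz',s['wrist_force'][2].round(2),'M',s['moment'].round(3))
E
python3 -m handwheel '0 0 -0.0014 -0.5 1;0 0 -0.0014 -0.5 1;0 0 -0.0014 -0.5 1;0 0 -0.0014 -0.5 1;0 0 -0.0014 -0.5 1;0 0 -0.0014 -0.5 1'>o; python3 s.py; python3 -m handwheel '0 0 -0.0012 -0.5 1;0 0 -0.0012 -0.5 1;0 0 -0.0012 -0.5 1'>o; python3 s.py;  python3 -m handwheel '0 0 -0.0012 -0.5 1;0 0 -0.0012 -0.5 1;0 0 -0.0012 -0.5 1'>o; python3 s.py
```

```text
88.59 turn 3.144 Fz 14.27 M [0.307 0.32  0.008]
88.6 turn 3.275 Fz 15.58 M [0.18  0.332 0.056]
88.55 turn 3.406 Fz 17.04 M [0.093 0.376 0.063]
```

```bash
python3 -m handwheel '0 0 0 -0.5 1;0 0 0 -0.5 1'>o; python3 s.py; python3 -m handwheel '0 0 0 -0.5 1;0 0 0 -0.5 1'>o; python3 s.py;  python3 -m handwheel '0 0 0 -0.4 1;0 0 0 0 1'>o; python3 s.py;python3 -m handwheel '0 0 0 0 1'>o; python3 s.py
```

```text
88.59 turn 3.493 Fz 17.21 M [ 0.034  0.372 -0.018]
88.57 turn 3.58 Fz 17.1 M [ 0.015  0.301 -0.034]
88.59 turn 3.615 Fz 15.85 M [0.039 0.349 0.063]
88.54 turn 3.613 Fz 16.65 M [-0.028  0.406 -0.014]
```

```bash
for i in 1 2 3 4 5 6; do python3 -m handwheel '0 0 0 0 1'>o; python3 s.py; done; python3 -m handwheel '0 0 0 -0.4 1'>o; python3 s.py; python3 -m handwheel '0 0 0 -0.4 1'>o; python3 s.py; python3 -m handwheel '0 0 0 -0.4 1'>o; python3 s.py; for i in 1 2 3 4 5; do python3 -m handwheel '0 0 0 0 1'>o; python3 s.py; done
```

```text
88.54 turn 3.613 Fz 16.95 M [0.033 0.306 0.038]
88.57 turn 3.613 Fz 16.42 M [0.047 0.363 0.04 ]
88.54 turn 3.613 Fz 16.43 M [-0.03   0.298  0.017]
88.6 turn 3.613 Fz 16.05 M [-0.011  0.38  -0.007]
88.56 turn 3.613 Fz 15.89 M [-0.022  0.375 -0.017]
88.58 turn 3.613 Fz 15.84 M [-0.014  0.304  0.005]
88.57 turn 3.647 Fz 17.25 M [-0.018  0.301  0.064]
88.53 turn 3.684 Fz 16.42 M [-0.064  0.347  0.069]
88.57 turn 3.719 Fz 16.03 M [-0.041  0.363  0.021]
88.58 turn 3.72 Fz 15.84 M [-0.04   0.334 -0.015]
88.56 turn 3.718 Fz 15.67 M [-0.002  0.33   0.063]
88.55 turn 3.718 Fz 16.23 M [-0.022  0.323  0.002]
88.57 turn 3.718 Fz 15.65 M [-0.024  0.317  0.074]
88.57 turn 3.718 Fz 15.72 M [-0.03   0.316 -0.017]
```

```bash
python3 -m handwheel '0 0 0 0.5 1;0 0 0 0.6 1;0 0 0.03 0 1;0 0 0.03 0 1;0 0 0 0 1;0 0 0 0 1'; python3 -m handwheel '0 0 0.1 0 1;0 0 0.15 0 1;0 0 0.3 0 1;0 0 0.4 0 1;0 0 0.4 0 1;0.3 0.1 0.4 0 1;0.4 0.1 0 0 1;0.3 0.1 0 0 1;0 0 0 0 1;0 0 0 0 1'
python3 - <<'E'
from h import *
snap('wrist','w8')
q=np.load('pics/w8.npz'); c=np.linalg.inv(q['T'])@[536.5,350.5,33,1]; c=q['K']@c[:3]; u,v=(c[:2]/c[2]).astype(int); print(u,v)
v=min(max(v,40),440);u=min(max(u,50),590)
a=cv2.imread('pics/w8.png')[v-40:v+40,u-50:u+50].astype(float); a=np.clip((a-40)*255/140,0,255).astype(np.uint8)
cv2.imwrite('pics/c8.png',cv2.resize(a,(750,600),interpolation=cv2.INTER_CUBIC))
E
```

```text
clock: 19.67
eef_pos: [536.4, 350.6, 88.7]
eef_rot: [-3.141, -0.001, 0.245]
wrist_force: [2.8, 1.9, 2.7]
finger_gap: 25.7
finger_force: 55.0
clock: 20.5
eef_pos: [575.5, 362.1, 157.9]
eef_rot: [3.141, 0.002, 0.245]
wrist_force: [0.0, -0.1, -1.7]
finger_gap: 25.8
finger_force: 55.0
319 285
```

View pics/c8.png

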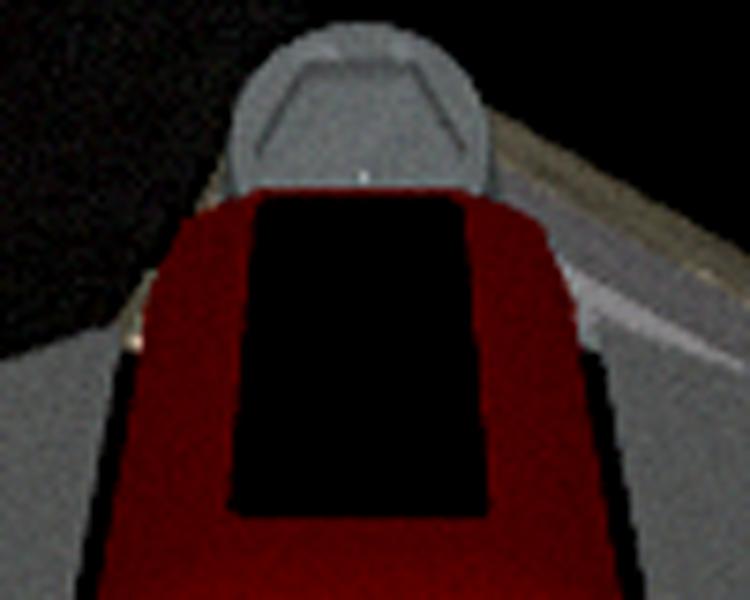

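The crop shows only the socket and handle hiding the screw, because the camera is on the +x side now. I'll move to −x and compare the screw heads numerically by depth.

```bash
python3 -m handwheel '-0.5 -0.1 0.1 0 1;-0.7 -0.1 0.1 0 1;-0.7 -0.1 0 0 1;-0.4 0 0 0 1;0 0 0 0 1;0 0 0 0 1;0 0 0 0 1' | head -2
python3 - <<'E'
from h import *
ps=[snap('wrist','w9_%d'%i) for i in range(3)]
q=np.load('pics/w9_0.npz'); d=np.median([p[1] for p in ps],0); K,T=q['K'],q['T']
g=cv2.cvtColor(q['p'],cv2.COLOR_RGB2GRAY)
v,u=np.mgrid[0:480,0:640]; r=np.linalg.inv(K)@np.array([u.ravel(),v.ravel(),np.ones(u.size)])*d.ravel()
P=((T[:3,:3]@r).T+T[:3,3])
e=np.array([np.cos(-.293),np.sin(-.293)]); n=np.array([-e[1],e[0]])
for k in (0,1,2):
    c=np.array([537.5,351.5])-27*k*n
    R=np.hypot(*(P[:,:2]-c).T)
    z=lambda a,b:(np.median(P[(R>a)&(R<b)&(d.ravel()>0),2]).round(2),((R>a)&(R<b)&(d.ravel()>0)).sum())
    px=K@(np.linalg.inv(T)@[*c,33,1])[:3]; print(k,c.round(1),(px[:2]/px[2]).round(1),'head',z(0,4.5),'fence',z(11,13))
cv2.imwrite('pics/w9.png',q['p'][:,:,::-1])
E
```

```text
clock: 21.13
eef_pos: [484.1, 350.4, 166.6]
0 [537.5 351.5] [332.9 163.2] head (np.float64(35.04), np.int64(127)) fence (np.float64(26.17), np.int64(279))
1 [529.7 325.7] [364.3 182.3] head (np.float64(278.77), np.int64(613)) fence (np.float64(283.78), np.int64(2413))
2 [521.9 299.8] [395.  200.9] head (np.float64(282.85), np.int64(1121)) fence (np.float64(281.3), np.int64(766))
```

```bash
python3 - <<'E'
from h import *
q=np.load('pics/w9_0.npz'); d=np.median([np.load('pics/w9_%d.npz'%i)['d'] for i in range(3)],0); K,T=q['K'],q['T']
v,u=np.mgrid[0:480,0:640]; r=np.linalg.inv(K)@np.array([u.ravel(),v.ravel(),np.ones(u.size)])*d.ravel()
P=((T[:3,:3]@r).T+T[:3,3]); ok=(d.ravel()>0)&(P[:,2]<60)
e=np.array([np.cos(-.293),np.sin(-.293)]); n=np.array([-e[1],e[0]])
for k in (0,1,2):
    c=np.array([537.5,351.5])-27*k*n; R=np.hypot(*(P[:,:2]-c).T); s=(R<8)&ok&(P[:,2]>32.5)
    print(k,'head',np.median(P[(R<4.5)&ok,2]).round(2),((R<4.5)&ok).sum(),P[s].mean(0).round(1),'fence',np.median(P[(R>11)&(R<13)&ok,2]).round(2))
# hex edges of proud screw: top-face contour angle
s=(np.hypot(*(P[:,:2]-[537.5,351.5]).T)<11)&ok&(P[:,2]>33.2)
rect=P[s][:,:2].astype(np.float32); h=cv2.convexHull(rect)[:,0]; c=rect.mean(0); w=h-c
a=np.degrees(np.arctan2(w[:,1],w[:,0])); R=np.hypot(*w.T); print(c,len(rect),sorted(zip(a.round(),R.round(1))))
E
```

```text
0 head 35.04 127 [537.5 351.5  34.7] fence 26.17
1 head 35.05 118 [529.7 325.8  34.7] fence 26.16
2 head 35.22 115 [522.  300.1  34.7] fence 26.1
[537.5926 351.564 ] 265 [(np.float32(-152.0), np.float32(6.5)), (np.float32(-132.0), np.float32(6.7)), (np.float32(-115.0), np.float32(6.7)), (np.float32(-87.0), np.float32(6.7)), (np.float32(-81.0), np.float32(6.6)), (np.float32(-68.0), np.float32(6.6)), (np.float32(-55.0), np.float32(6.2)), (np.float32(-26.0), np.float32(6.7)), (np.float32(-17.0), np.float32(6.8)), (np.float32(14.0), np.float32(5.9)), (np.float32(34.0), np.float32(6.2)), (np.float32(46.0), np.float32(6.8)), (np.float32(103.0), np.float32(7.2)), (np.float32(130.0), np.float32(6.3)), (np.float32(165.0), np.float32(7.3))]
```

The fixed screw's head is now level with the two home ones (35.04 mm against 35.05 and 35.22), so it is home. Next I'll take the driver back to the hole.

```bash
python3 -m handwheel '-0.126 -0.748 0 0.34 1;-0.126 -0.748 0 0.34 1;-0.126 -0.748 0 0.34 1;-0.126 -0.748 0 0.34 1;-0.126 -0.748 0 0.34 1;-0.126 -0.748 0 0.34 1;-0.126 -0.748 0 0.34 1;-0.126 -0.748 0 0.34 1;0 0 0 0 1;0 0 0 0 1;0 0 0 0 1'
```

```text
clock: 22.2
eef_pos: [444.0, 111.2, 166.4]
eef_rot: [-3.142, -0.0, 0.482]
wrist_force: [0.3, 0.0, -1.3]
finger_gap: 26.0
finger_force: 55.0
```

Down 54 mm to just above the mouth, then slowly in.

```bash
python3 -m handwheel '0 0 -0.35 0 1;0 0 -0.35 0 1;0 0 -0.35 0 1;0 0 -0.3 0 1;0 0 -0.1 0 1;0 0 -0.1 0 1;0 0 -0.1 0 1;0 0 0 0 1;0 0 0 0 1'; python3 -m handwheel '0 0 -0.1 0 1;0 0 -0.1 0 1;0 0 -0.1 0 1;0 0 0 0 1'
```

```text
clock: 22.95
eef_pos: [443.8, 111.3, 100.6]
eef_rot: [3.142, -0.0, 0.483]
wrist_force: [-0.3, 0.8, -1.7]
finger_gap: 25.8
finger_force: 55.0
clock: 23.28
eef_pos: [443.2, 111.0, 87.5]
eef_rot: [-3.141, 0.001, 0.483]
wrist_force: [0.9, -0.1, -1.3]
finger_gap: 26.0
finger_force: 55.0
```

```bash
python3 -m handwheel '0 0 -0.12 0 1;0 0 -0.12 0 1;0 0 -0.12 0 1;0 0 -0.05 0 1;0 0 0 0 1;0 0 0 0 1'; python3 -m handwheel '0 0 -0.015 0 1;0 0 0 0 1;0 0 0 0 1'
```

```text
clock: 23.78
eef_pos: [443.6, 111.1, 71.9]
eef_rot: [-3.142, 0.0, 0.483]
wrist_force: [1.0, -0.0, -1.1]
finger_gap: 25.6
finger_force: 55.0
clock: 24.03
eef_pos: [443.7, 111.1, 71.5]
eef_rot: [3.141, -0.0, 0.483]
wrist_force: [-0.9, 0.1, -1.8]
finger_gap: 25.7
finger_force: 55.0
```

```bash
python3 -m handwheel '0 0 -0.02 0 1;0 0 0 0 1;0 0 0 0 1'|grep -E 'eef_pos|wrist'; python3 -m handwheel '0 0 -0.015 0 1;0 0 0 0 1;0 0 0 0 1'|grep -E 'eef_pos|wrist'
```

```text
eef_pos: [443.6, 111.1, 70.5]
wrist_force: [0.4, 0.1, -1.7]
eef_pos: [443.7, 111.1, 70.2]
wrist_force: [-1.8, 0.5, 5.0]
```

```bash
python3 -m handwheel '0 0 0.01 0 0;0 0 0 0 0;0 0 0 0 0;0 0 0 0 0;0 0 0 0 0;0 0 0 0 0;0 0 0 0 0;0 0 0 0 0;0 0 0 0 0;0 0 0 0 0;0 0 0 0 0;0 0 0 0 0'; python3 -m handwheel '0 0 0.2 0 0;0 0 0.4 0 0;0 0 0.6 0 0;0 0 0.6 0 0;0 0 0.6 0 0;0 0 0.6 0 0;0 0 0.5 0 0;0 0 0 0 0;0 0 0 0 0;0 0 0 0 0'
python3 - <<'E'
from h import *
snap('side','side9'); snap('scene','scene9'); snap('wrist','w10')
for f in('w10','scene9'):
    q=np.load(f'pics/{f}.npz'); p,d=q['p'],q['d']; hsv=cv2.cvtColor(p,cv2.COLOR_RGB2HSV)
    m=((hsv[...,0]<6)|(hsv[...,0]>174))&(hsv[...,1]>150)&(d>0); v,u=np.nonzero(m); P=np.array([pt(f,a,b) for a,b in zip(u,v)])
    Q=P[(P[:,2]>113)&(P[:,2]<130)&(np.hypot(P[:,0]-444,P[:,1]-112)<60)]; print(f,len(Q),len(Q) and (cv2.minAreaRect(Q[:,:2].astype(np.float32)),np.percentile(Q[:,2],95)))
a,b=[np.load(f'pics/{f}.npz')['p'].astype(int) for f in('side0','side9')]
D=(abs(a-b).max(2)>60).astype(np.uint8); D[:220]=0; D=cv2.morphologyEx(D,cv2.MORPH_OPEN,np.ones((3,3)))
n,_,st,_=cv2.connectedComponentsWithStats(D); print(st[1:][st[1:,4]>15].tolist())
E
```

```text
clock: 25.53
eef_pos: [443.6, 111.1, 70.3]
eef_rot: [-3.142, -0.0, 0.483]
wrist_force: [-0.9, -0.2, 0.1]
finger_gap: 93.9
finger_force: 0.0
clock: 26.37
eef_pos: [443.2, 111.0, 209.7]
eef_rot: [-3.141, 0.001, 0.483]
wrist_force: [0.5, 0.1, 0.2]
finger_gap: 94.2
finger_force: 0.0
w10 1420 (((444.1834716796875, 111.24017333984375), (33.81044006347656, 25.59844207763672), 26.843862533569336), np.float64(122.81795776461858))
scene9 152 (((442.2865295410156, 111.31954193115234), (33.15034866333008, 24.064044952392578), 27.57973289489746), np.float64(122.56584055381148))
[[28, 220, 25, 36, 502], [269, 251, 10, 7, 51], [281, 251, 6, 5, 26], [309, 281, 10, 14, 107], [289, 282, 20, 15, 194], [264, 284, 23, 15, 191], [89, 320, 20, 16, 193], [54, 369, 17, 17, 120], [0, 383, 36, 13, 288]]
```

```bash
python3 -c "
from cell import *;print(sign_off())"
```

```text
the job is handed in; nothing more can be done
None
```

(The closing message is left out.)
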